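Unload and sort the test carousel

ROBOT

A 6-joint arm with a two-finger parallel gripper is mounted at the origin on the work surface. World frame = base frame: x ahead of the robot, y to its left, z up, the work surface at z = 0. Lengths are in m, angles in rad, forces in N, time in s.
With the tool pointing down it reaches from about 0.3 to 1 m from the base axis. Payload 5.1 kg.
Tool frame: the origin (TCP) lies on the centre line of the jaws, within the pads' length; the fingertips stand 8 mm ahead of it and the grasp point (between the pads) lies 11 mm behind it; z points along the fingers, y is the direction in which the jaws open and shut (so a half turn about z gives the same grasp; the last joint's range is limited). The gripper opens to 95 mm and grips with 3 to 60 N. Pads are 20 mm wide; open, the fingers measure 119 mm over their backs; the gripper's body (75 mm by 180 mm) begins 59 mm behind the grasp point.
Start: joints at [-1.298, 0.124, 1.65, -0, 1.367, -0.083], TCP at [0.226, -0.609, 0.223] pointing down, gripper open.
Joint ranges: [-2.61, 2.61], [-1.02, 2.33], [0.03, 2.71], [-1.35, 4.49], [0.32, 2.68], [-2.91, 2.91]. Speed limits (rad/s): [2.57, 2.57, 3.14, 3.14, 3.14, 3.14].

INTERFACE

Orientations are given as a unit quaternion [w, x, y, z].
In Python, from workcell import arm gives the robot as it stands.
- The arm moves only by the tool send_rows, never from a script. Its argument "plan" is a list of rows, each a list of 7 numbers: the shift along the world's x, y, z in mm, then the turn, a rotation vector about the world's x, y, z in degrees, then the gripper command: -1 is shut, 1 is fully open, values between are in proportion. A call has 1 to 12 rows; each row is the pose to reach, as a shift and turn from the pose commanded when the call began; what a row does not reach only later rows make up. A row lasts 1/8 s, in which the tool goes at most 62.5 mm and 10.7 degrees, less where a joint would pass 70% of its speed; a pose out of reach is approached as far as the arm can. A call with a gripper value outside its range is refused whole. The fingers move at their own pace and stop on an object; the grip force is fixed at half the most. Time passes only in rows, so rows that repeat a pose let the fingers close. It gives the time, the measured TCP pose, the force and the opening at its end, in the units of the state.
- arm.observe(): the state, without advancing time (a new reading comes with each control period).
- arm.read_camera(name): name is "scene" or "top"; returns the picture (400x640x3 uint8, red, green, blue); there is no depth.
- arm.camera_info(name): a dict with "intrinsics" (3x3 intrinsics, pixels), "extrinsics" (4x4, takes a point from world to camera coordinates). Camera axes: x right, y up, looking along -z (the intrinsics and any distortion apply to the point x, -y, -z); pixel columns grow to the right and rows downward; lengths in m; the calibration is good to about 2 mm. A picture is of the moment at which its call begins. camera_info takes no time and is no camera call.
- arm.finish_job(): hands the job in, once; it reports no verdict.
Trained networks look in the newest picture that a camera, given by its name, has taken for a name from the list of things; names that differ only in an ending like _2 or _b are one class to them, and where a whole thing is asked for, a point or a joint stands for the part that bears it (a point fixed in the world has none). Each returns a list of dicts, best first, with "p" (0 to 1); they miss things now and then, are a little off and sometimes report something else, mostly with a low value. They report only what shows in the picture. A call takes as long as a camera call. They do not tell look-alikes from the thing itself.
- arm.spot_in(camera, query): "position" ([column, row] in pixels, amid what is visible of it).
- arm.trace(camera, query): "region" (400x640 bool, what is visible of it) and "position" ([column, row] in pixels, amid what is visible of it).
The state is a dict: "clock": time; "qpos": joint angles; "joint_vel": joint speeds; "effort": joint torques, N m; "tcp_pos": TCP position; "eef_rot": TCP orientation; "ft_force": force on the tool from outside, world axes, zero at the start; "torque": the same for the moment, N m; "width": finger opening in m.
Only numpy, scipy, OpenCV 4.12 (cv2) and the standard library are available. Lean on these libraries where they do the work, as an engineer would, in place of code of your own. Each camera call takes 0.05 s, during which the arm holds its last target. There are 200 camera calls.

TASK

Switch the test station off at its mains switch before you turn anything, then unload the carousel: turn it (the orange knob is for that) to bring each module in turn to the gap in the wire guard, where it can be lifted out, and put white-capped modules in the blue tray and red-capped ones in the red bin, on its floor, not stacked or upside down. When all are out, leave the carousel with its yellow home pocket in the middle of the gap, then switch the station on again; leave the other things on the bench where they are.

Things in the scene. Friction and masses are not known exactly. Their poses are not given: they have to be found in the camera images.
- station: Fixed round grey plinth, 280 mm across, 30 mm high; origin on the carousel's axis at table level. A wire guard (8 mm wire, centre line 94 mm above the table and 88 mm from the axis, on three posts 132 mm from the axis) passes 10 mm over the standing modules. It is open only within 50 degrees either side of the station's -x direction; modules can be lifted out only in that gap.
- gap (a point): Middle of the gap in the guard: point 88 mm from the axis along the station's -x (roughly towards the robot), 42 mm above the table, on the disc's top, where a pocket's centre should stop to be picked. A yellow tab on the plinth's rim marks it.
- carousel: Turntable; origin on its axis 30 mm above the table; its -x points to the yellow home pocket (at home: same yaw as the station). Turns both ways, friction about 0.1 N m, stays where left. Disc 244 mm across, top 42 mm above the table; six pockets every 60 degrees, centred 88 mm from the axis, one side facing it, 38 x 38 mm inside, walls 4 mm thick, 8 mm high.
- knob_grip (a point): Point on the carousel's axis, 115 mm above the table, inside the orange bar knob by which the carousel is turned: bar 56 mm long (along this point's x), 14 mm thick (y), from 90 to 126 mm above the table, on a black hub 44 mm across. x points away from the yellow home pocket and turns with the carousel.
- home_mark (a point): Middle of the yellow stripe on the carousel's rim, 117 mm from the axis, beside the home pocket; this pocket's walls are yellow too.
- tray: Loose blue open tray for good modules, 180 (x) x 140 (y) x 30 mm high, walls 5 mm, floor 5 mm, 0.4 kg; origin: centre of its underside. It can be shifted during the job.
- bin: Loose red open bin for failed modules, same size and origin as the blue tray.
- switchbox: Fixed grey box 60 x 60 x 50 mm high carrying the station's mains switch; origin: centre of its underside on the table. A green stripe on top marks the on side (+y of the box), a red stripe the off side (-y).
- lever (a joint): The mains switch's black bat lever: angle in rad, +0.45 fully on (leans to the box's +y, green), -0.45 fully off (leans to -y, red). Pivot 48 mm above the table. Over-centre: a push of about 1.5 N at its tip carries it past upright (0), then it snaps over by itself.
- lever_tip (a point): Centre of the 16 mm ball at the lever's end, 42 mm from the pivot (90 mm above the table when upright, 86 mm when on or off).
- tape: Bystander: loose yellow tape roll, 68 mm across, 18 mm high; origin centre of underside.
- driver: Bystander: loose screwdriver, 120 mm long, lying on the table.
- pcbpack: Bystander: loose green pack of boards, 70 x 50 x 20 mm; origin centre of underside.
- flux: Bystander: loose white bottle, 44 mm across, 80 mm high; origin centre of underside.
- spool: Bystander: fixed solder-wire spool on a stand, 64 mm across, 64 mm high.
- good1: Good module with a WHITE cap. 34 x 34 mm, 38 mm high, 40 to 85 g: a green board 34 x 34 x 4 mm underneath, on it a black block 28 x 28 mm that rises to 38 mm (its top 4 mm the coloured cap). Origin: centre of its underside, z up towards the cap. Starts standing in a pocket; absent (None from the start) in some runs.
- good2: Good module with a WHITE cap. 34 x 34 mm, 38 mm high, 40 to 85 g: a green board 34 x 34 x 4 mm underneath, on it a black block 28 x 28 mm that rises to 38 mm (its top 4 mm the coloured cap). Origin: centre of its underside, z up towards the cap. Starts standing in a pocket; absent (None from the start) in some runs.
- good3: Good module with a WHITE cap. 34 x 34 mm, 38 mm high, 40 to 85 g: a green board 34 x 34 x 4 mm underneath, on it a black block 28 x 28 mm that rises to 38 mm (its top 4 mm the coloured cap). Origin: centre of its underside, z up towards the cap. Starts standing in a pocket; absent (None from the start) in some runs.
- fail1: Failed module with a RED cap. 34 x 34 mm, 38 mm high, 40 to 85 g: a green board 34 x 34 x 4 mm underneath, on it a black block 28 x 28 mm that rises to 38 mm (its top 4 mm the coloured cap). Origin: centre of its underside, z up towards the cap. Starts standing in a pocket; absent (None from the start) in some runs.
- fail2: Failed module with a RED cap. 34 x 34 mm, 38 mm high, 40 to 85 g: a green board 34 x 34 x 4 mm underneath, on it a black block 28 x 28 mm that rises to 38 mm (its top 4 mm the coloured cap). Origin: centre of its underside, z up towards the cap. Starts standing in a pocket; absent (None from the start) in some runs.
- fail3: Failed module with a RED cap. 34 x 34 mm, 38 mm high, 40 to 85 g: a green board 34 x 34 x 4 mm underneath, on it a black block 28 x 28 mm that rises to 38 mm (its top 4 mm the coloured cap). Origin: centre of its underside, z up towards the cap. Starts standing in a pocket; absent (None from the start) in some runs.
Mind the look-alikes: they are no part of the job. Of the things shaped like the bin, the red one is meant.

How it is judged:
On the way, in this order (a step that is already met when the one before it is completed fails the run):
1. The mains switch is off (value of joint lever below -0.25 rad), for 0.2 s.
2. With the switch off, every module is in its tray or bin and the carousel is at home (value of joint lever below -0.25 rad and x of good1 in the frame of tray between -0.082 and 0.082 m and y of good1 in the frame of tray between -0.062 and 0.062 m and z of good1 in the frame of tray between -0.002 and 0.034 m and x of good2 in the frame of tray between -0.082 and 0.082 m and y of good2 in the frame of tray between -0.062 and 0.062 m and z of good2 in the frame of tray between -0.002 and 0.034 m and x of good3 in the frame of tray between -0.082 and 0.082 m and y of good3 in the frame of tray between -0.062 and 0.062 m and z of good3 in the frame of tray between -0.002 and 0.034 m and x of fail1 in the frame of bin between -0.082 and 0.082 m and y of fail1 in the frame of bin between -0.062 and 0.062 m and z of fail1 in the frame of bin between -0.002 and 0.034 m and x of fail2 in the frame of bin between -0.082 and 0.082 m and y of fail2 in the frame of bin between -0.062 and 0.062 m and z of fail2 in the frame of bin between -0.002 and 0.034 m and x of fail3 in the frame of bin between -0.082 and 0.082 m and y of fail3 in the frame of bin between -0.062 and 0.062 m and z of fail3 in the frame of bin between -0.002 and 0.034 m and y of home_mark in the frame of station between -0.02 and 0.02 m and x of home_mark in the frame of station below 0 m), for 0.3 s.
3. The mains switch is on again (value of joint lever above 0.25 rad), for 0.2 s.
At the end, for the whole second after the job is handed in: White-capped modules in the blue tray, red-capped in the red bin: origin inside the walls and under 34 mm above its underside (not stacked or upside down), at rest; yellow stripe within 20 mm of the gap's middle line; carousel still; lever on (above 0.25 rad) (value of joint lever above 0.25 rad and x of good1 in the frame of tray between -0.082 and 0.082 m and y of good1 in the frame of tray between -0.062 and 0.062 m and z of good1 in the frame of tray between -0.002 and 0.034 m and x of good2 in the frame of tray between -0.082 and 0.082 m and y of good2 in the frame of tray between -0.062 and 0.062 m and z of good2 in the frame of tray between -0.002 and 0.034 m and x of good3 in the frame of tray between -0.082 and 0.082 m and y of good3 in the frame of tray between -0.062 and 0.062 m and z of good3 in the frame of tray between -0.002 and 0.034 m and x of fail1 in the frame of bin between -0.082 and 0.082 m and y of fail1 in the frame of bin between -0.062 and 0.062 m and z of fail1 in the frame of bin between -0.002 and 0.034 m and x of fail2 in the frame of bin between -0.082 and 0.082 m and y of fail2 in the frame of bin between -0.062 and 0.062 m and z of fail2 in the frame of bin between -0.002 and 0.034 m and x of fail3 in the frame of bin between -0.082 and 0.082 m and y of fail3 in the frame of bin between -0.062 and 0.062 m and z of fail3 in the frame of bin between -0.002 and 0.034 m and y of home_mark in the frame of station between -0.02 and 0.02 m and x of home_mark in the frame of station below 0 m and linear speed of each of good1, good2, good3, fail1, fail2, fail3 below 0.02 m/s and angular speed of carousel below 0.1 rad/s); the robot touches nothing.
It fails at once if The carousel is turned while the mains switch is on (value of joint lever above 0.25 rad and angular speed of carousel above 0.5 rad/s).
It fails at once if The tape roll is pushed more than 50 mm (distance of tape from where it was at the start of the episode above 0.05 m).
It fails at once if The screwdriver is pushed more than 50 mm (distance of driver from where it was at the start of the episode above 0.05 m).
It fails at once if The pack of boards is pushed more than 50 mm (distance of pcbpack from where it was at the start of the episode above 0.05 m).
It fails at once if The bottle is pushed more than 50 mm (distance of flux from where it was at the start of the episode above 0.05 m).
Of good1, good2, good3, fail1, fail2, fail3 only 3 to 4 are there at a start; the rules pass over those that are not, and their reading is None.
At some moment in a run one of tray, bin may be knocked a few centimetres aside while the robot is not near it.
Once in a run the grip may slacken for a moment while it holds something.
It also fails if it takes over 210 s, if anything falls off the work surface, if the arm or the gripper's body presses on something with over 40 N, if the wrist force passes 120 N, or if a joint passes its speed limit or range.

## Working session

There is one attempt and no reset: what is moved stays moved. The work goes in short steps, Python scripts to look and compute and a tool call to move; the robot and the scene stay as the last step left them, time stands still between calls to the robot, and variables do not carry over. Pictures are saved under pics/ and viewed, about 12 in all and at most 16, crops included, and the job is handed in when it is done.

Besides the shell and the picture viewer there is one more tool, called after "Request:" as name(argument=value, ...), one argument or row to a line, values as JSON. send_rows: Moves the arm, as the interface text tells. Its arguments: {"type":"object","properties":{"plan":{"type":"array"}},"required":["plan"]}

```bash
mkdir -p pics; cat > h.py <<'E'
import numpy as np, cv2
from workcell import arm
def ray(cam,px):
    i=arm.camera_info(cam);K=np.array(i["intrinsics"]);T=np.array(i["extrinsics"])
    d=np.linalg.solve(K,[px[0],px[1],1.]);d=np.array([d[0],-d[1],-d[2]])
    R=T[:3,:3];return -R.T@T[:3,3],R.T@d
def at(cam,px,z):
    o,d=ray(cam,px);return o+d*(z-o[2])/d[2]
def proj(cam,p):
    i=arm.camera_info(cam);K=np.array(i["intrinsics"]);T=np.array(i["extrinsics"])
    c=T[:3,:3]@np.array(p)+T[:3,3];u=K@[c[0],-c[1],-c[2]];return u[:2]/u[2]
def save(cam,name):
    im=arm.read_camera(cam);cv2.imwrite(f"pics/{name}.png",im[:,:,::-1]);return im
E
python3 - <<'E'
from h import *
np.set_printoptions(precision=3,suppress=True)
a=save("scene","s0");b=save("top","t0")
print(arm.camera_info("top"))
Z=dict(station=.03,carousel=.042,knob_grip=.126,home_mark=.042,tray=.02,bin=.02,switchbox=.05,lever_tip=.086,tape=.018,driver=.01,pcbpack=.02,flux=.08,spool=.064,good1=.08,fail1=.08)
for q,z in Z.items():
    for r in arm.spot_in("top",q):
        if r["p"]>.2: print(q,round(r["p"],2),np.round(r["position"]),at("top",r["position"],z))
E
```

```text
{'intrinsics': array([[484.332,   0.   , 323.664],
       [  0.   , 484.332, 203.228],
       [  0.   ,   0.   ,   1.   ]]), 'extrinsics': array([[-0.008, -1.   ,  0.014, -0.016],
       [ 0.995, -0.006,  0.098, -0.439],
       [-0.098,  0.015,  0.995, -1.438],
       [ 0.   ,  0.   ,  0.   ,  1.   ]])}
station 0.72 [452. 132.] [ 0.654 -0.412  0.03 ]
station 0.57 [328. 179.] [ 0.512 -0.034  0.03 ]
carousel 0.78 [312. 162.] [0.561 0.016 0.042]
knob_grip 0.43 [316. 192.] [0.461 0.002 0.126]
knob_grip 0.22 [423. 200.] [ 0.435 -0.297  0.126]
home_mark 0.83 [310. 160.] [0.567 0.022 0.042]
tray 0.72 [220. 195.] [0.465 0.292 0.02 ]
bin 0.96 [438. 284.] [ 0.196 -0.357  0.02 ]
bin 0.65 [420. 198.] [ 0.452 -0.311  0.02 ]
switchbox 0.72 [389. 137.] [ 0.634 -0.218  0.05 ]
switchbox 0.27 [315. 190.] [0.476 0.006 0.05 ]
tape 0.68 [286. 221.] [0.385 0.093 0.018]
tape 0.31 [347. 236.] [ 0.338 -0.089  0.018]
driver 0.7 [348. 233.] [ 0.348 -0.092  0.01 ]
pcbpack 0.72 [192. 145.] [0.62 0.38 0.02]
flux 0.68 [452. 132.] [ 0.64  -0.399  0.08 ]
spool 0.94 [246. 138.] [0.628 0.21  0.064]
good1 0.49 [289. 187.] [0.481 0.081 0.08 ]
fail1 0.53 [317. 190.] [0.471 0.001 0.08 ]
```

View pics/t0.png

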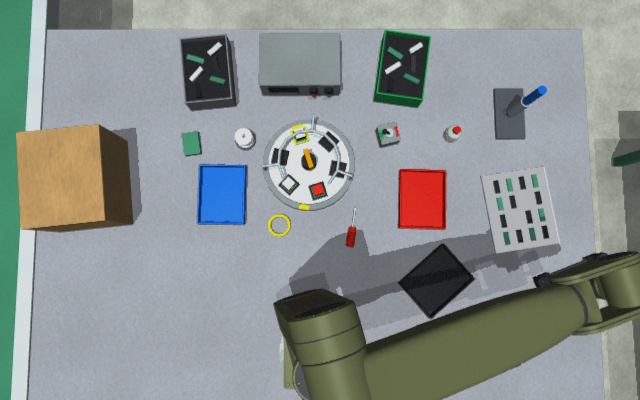

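View pics/s0.png

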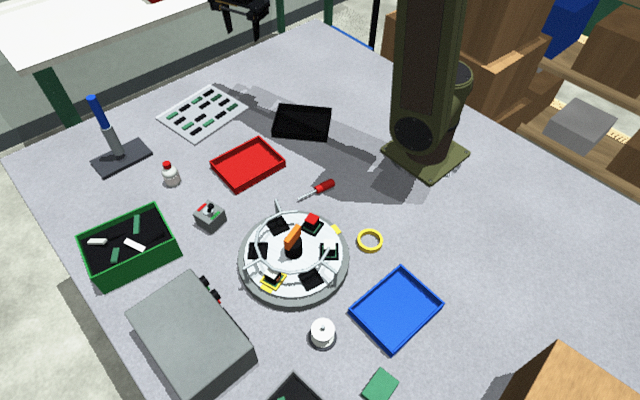

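```bash
python3 - <<'E'
from h import *
np.set_printoptions(precision=3,suppress=True)
b=cv2.imread("pics/t0.png");a=cv2.imread("pics/s0.png")
c1=cv2.resize(b[105:225,250:410],None,fx=5,fy=5,interpolation=cv2.INTER_CUBIC)
c2=cv2.resize(a[190:310,190:350],None,fx=5,fy=5,interpolation=cv2.INTER_CUBIC)
cv2.imwrite("pics/c1.png",c1);cv2.imwrite("pics/c2.png",c2)
print("origin",proj("top",[0,0,0]))
arm.read_camera("top")
for q,z in dict(station=.03,carousel=.042,tray=.015,bin=.015,switchbox=.05).items():
    for r in arm.trace("top",q):
        if r["p"]>.2:
            pts=np.argwhere(r["region"])[:,::-1].astype(np.float32)
            m=cv2.minAreaRect(pts);print(q,round(r["p"],2),m,at("top",m[0],z))
hsv=cv2.cvtColor(b,cv2.COLOR_BGR2HSV)
y=cv2.inRange(hsv,(22,120,120),(35,255,255))
n,l,s,c=cv2.connectedComponentsWithStats(y)
for k in range(1,n):
    if s[k][4]>5: print("yellow",c[k],s[k],at("top",c[k],.03),at("top",c[k],.042))
for nm,lo,hi in(("orange",(8,150,120),(20,255,255)),):
    m=cv2.inRange(hsv,lo,hi);n,l,s,c=cv2.connectedComponentsWithStats(m)
    for k in range(1,n):
        if s[k][4]>20: print(nm,c[k],s[k],at("top",c[k],.126))
E
```

```text
origin [318.143 351.012]
station 0.75 ((308.0000305175781, 164.50001525878906), (91.2167739868164, 91.2167739868164), 45.0) [0.556 0.027 0.03 ]
carousel 0.68 ((308.0, 163.5), (79.0, 80.0), 90.0) [0.556 0.027 0.042]
carousel 0.46 ((279.6081237792969, 221.35134887695312), (20.385475158691406, 14.631509780883789), 9.462322235107422) [0.384 0.112 0.042]
tray 0.71 ((221.5, 194.0), (60.0, 49.0), 90.0) [0.469 0.289 0.015]
bin 0.94 ((421.5, 199.0), (60.0, 49.0), 90.0) [ 0.45  -0.317  0.015]
bin 0.81 ((436.3514404296875, 281.1678466796875), (51.0439453125, 62.54381561279297), 48.918251037597656) [ 0.203 -0.355  0.015]
switchbox 0.58 ((387.2696228027344, 134.6685333251953), (22.11118507385254, 22.261091232299805), 77.00537872314453) [ 0.641 -0.212  0.05 ]
yellow [295.537 127.463] [291 124  11  10  41] [0.67  0.064 0.03 ] [0.667 0.064 0.042]
yellow [304.286 127.429] [303 126   3   4   7] [0.67  0.038 0.03 ] [0.667 0.037 0.042]
yellow [301.043 139.543] [293 133  16  12  46] [0.632 0.048 0.03 ] [0.629 0.047 0.042]
yellow [303.551 206.755] [299 204  10   6  49] [0.428 0.041 0.03 ] [0.426 0.041 0.042]
yellow [278.727 224.622] [268 214  23  23 172] [0.375 0.115 0.03 ] [0.374 0.114 0.042]
```

View pics/c1.png

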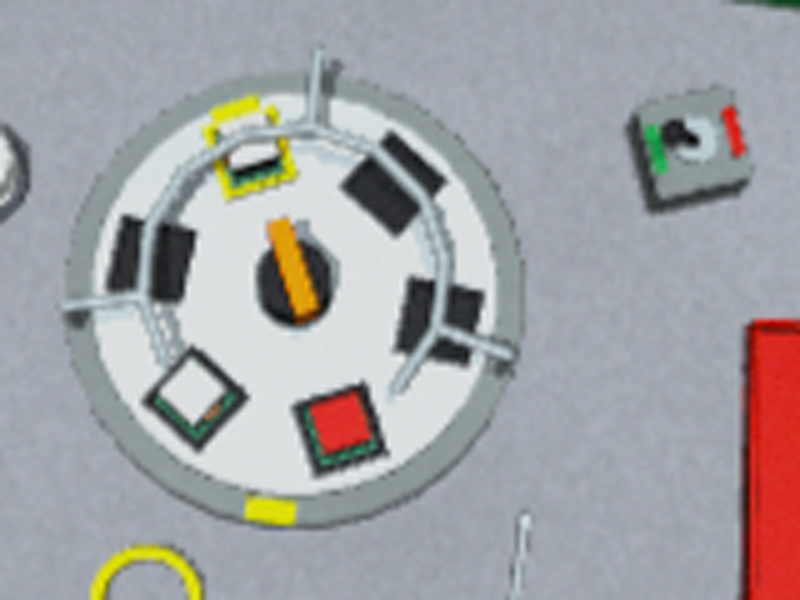

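View pics/c2.png

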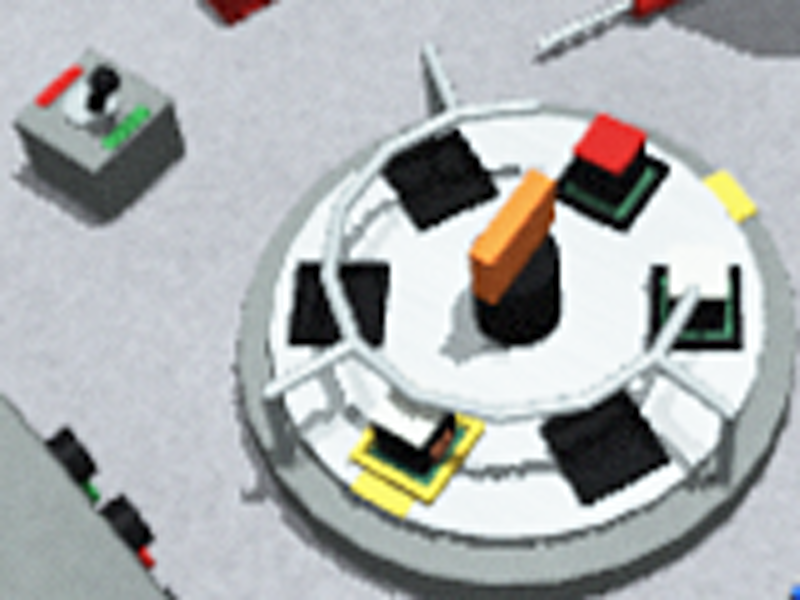

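The top view shows the red bin at (421,199), the blue tray at (221,194) and the lever leaning to green near (386,132). The carousel axis is near (308,164). The home pocket is at the back with a white module, with a second white one near (289,185) and a red one near (318,191). The other pockets are empty.

```bash
python3 - <<'E'
from h import *
np.set_printoptions(precision=3,suppress=True)
from scipy.spatial.transform import Rotation as R
o=arm.observe();print({k:np.round(v,3) for k,v in o.items()});q=o["eef_rot"];print(R.from_quat([q[1],q[2],q[3],q[0]]).as_matrix())
T=lambda x,y:(250+x/5,105+y/5); S=lambda x,y:(190+x/5,190+y/5)
def tri(a,b):
    (o1,d1),(o2,d2)=ray("top",a),ray("scene",b)
    s=np.linalg.lstsq(np.c_[d1,-d2],o2-o1,rcond=None)[0];p,r=o1+s[0]*d1,o2+s[1]*d2
    return (p+r)/2,np.linalg.norm(p-r)
print("knobtop",at("top",T(293,270),.126),tri(T(293,270),S(515,220)))
print("lever ball",at("top",T(680,132),.086),at("scene",S(103,80),.086),tri(T(680,132),S(103,80)))
print("box top",at("top",T(694,139),.05),at("scene",S(95,98),.05))
print("green,red",at("top",T(655,148),.05),at("top",T(733,130),.05),at("scene",S(127,127),.05),at("scene",S(60,86),.05))
print("bar ends",at("top",T(279,222),.126),at("top",T(306,318),.126))
print("tab",at("scene",S(732,197),.03),"mark",at("scene",S(382,493),.042))
print("caps r,w,w2",at("top",T(342,420),.08),at("top",T(194,390),.08),at("scene",S(612,143),.08))
E
```

```text
{'clock': np.float64(1.15), 'qpos': array([-1.298,  0.124,  1.65 , -0.   ,  1.368, -0.083]), 'joint_vel': array([-0.001, -0.   ,  0.   , -0.   ,  0.   ,  0.002]), 'effort': array([ -0.001, -41.759, -36.024,   0.077,   0.043,   0.   ]), 'tcp_pos': array([ 0.226, -0.609,  0.223]), 'eef_rot': array([ 0.   ,  0.984,  0.177, -0.   ]), 'ft_force': array([ 0.821,  0.703, -0.164]), 'torque': array([-0.022,  0.076, -0.061]), 'width': np.float64(0.095)}
[[ 0.937  0.348 -0.   ]
 [ 0.348 -0.937 -0.   ]
 [-0.     0.    -1.   ]]
knobtop [0.554 0.024 0.126] (array([0.556, 0.024, 0.116]), np.float64(0.00042601015705209257))
lever ball [ 0.642 -0.203  0.086] [ 0.644 -0.197  0.086] (array([ 0.643, -0.203,  0.08 ]), np.float64(0.0018232341793473078))
box top [ 0.647 -0.216  0.05 ] [ 0.644 -0.219  0.05 ]
green,red [ 0.642 -0.193  0.05 ] [ 0.653 -0.24   0.05 ] [ 0.642 -0.191  0.05 ] [ 0.653 -0.238  0.05 ]
bar ends [0.581 0.031 0.126] [0.526 0.016 0.126]
tab [0.427 0.042 0.03 ] mark [0.67  0.06  0.042]
caps r,w,w2 [ 0.474 -0.004  0.08 ] [0.492 0.082 0.08 ] [0.475 0.001 0.08 ]
```

Request:
send_rows(
  plan=[
    [60,66,0,0,0,0,-1],
    [110,120,0,0,0,-4,-1],
    [160,175,0,0,0,-7,-1],
    [210,230,0,0,0,-7,-1],
    [260,284,0,0,0,-7,-1],
    [310,338,0,0,0,-7,-1],
    [360,392,0,0,0,-7,-1],
    [409,446,0,0,0,-7,-1],
    [409,446,0,0,0,-7,-1],
    [409,446,0,0,0,-7,-1],
    [409,446,0,0,0,-7,-1],
    [409,446,0,0,0,-7,-1],
  ],
)

```text
clock: 2.65
tcp_pos: [0.635, -0.1636, 0.2224]
eef_rot: [0.0, 0.993, 0.117, -0.0]
ft_force: [0.4, 0.3, -0.2]
width: 0.0004
```

Request:
send_rows(
  plan=[
    [0,0,-60,0,0,0,-1],
    [0,0,-120,0,0,0,-1],
    [0,0,-140,0,0,0,-1],
    [0,0,-140,0,0,0,-1],
    [3,-12,-140,0,0,0,-1],
    [6,-24,-140,0,0,0,-1],
    [8,-35,-140,0,0,0,-1],
    [10,-46,-140,0,0,0,-1],
    [10,-46,-140,0,0,0,-1],
    [4,-20,-140,0,0,0,-1],
    [0,0,-80,0,0,0,-1],
    [0,0,0,0,0,0,0.2],
  ],
)

```text
clock: 4.15
tcp_pos: [0.6336, -0.1599, 0.2034]
eef_rot: [-0.001, 0.993, 0.118, -0.002]
ft_force: [0.5, -0.1, 0.5]
width: 0.0058
```

```bash
python3 - <<'E'
from h import *
a=save("scene","s1")
b=cv2.resize(a[180:240,180:250],None,fx=7,fy=7,interpolation=cv2.INTER_CUBIC)
cv2.imwrite("pics/c3.png",b[:,:,::-1])
E
```

```text
(no output)
```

View pics/c3.png

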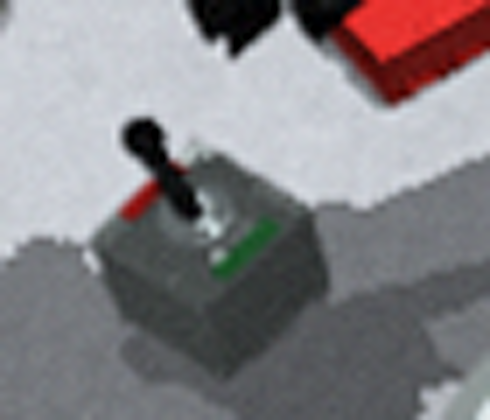

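The lever leans to red, so the switch is off. Next is the knob.

Request:
send_rows(
  plan=[
    [-25,60,0,0,0,3,0.2],
    [-50,120,0,0,0,3,0.2],
    [-80,189,0,0,0,3,0.2],
    [-80,189,0,0,0,3,0.2],
    [-80,189,-50,0,0,3,0.2],
    [-80,189,-100,0,0,3,0.2],
    [-80,189,-118,0,0,3,0.2],
    [-80,189,-118,0,0,3,0.2],
    [-80,189,-118,0,0,3,-1],
    [-80,189,-118,0,0,3,-1],
    [-80,189,-118,0,0,3,-1],
    [-80,189,-118,0,0,3,-1],
  ],
)

```text
clock: 5.7
tcp_pos: [0.5574, 0.0249, 0.0888]
eef_rot: [0.001, 0.99, 0.143, 0.002]
ft_force: [2.0, -3.1, 5.5]
width: 0.0428
```

Request:
send_rows(
  plan=[
    [0,0,0,0,0,0,0.2],
    [0,0,0,0,0,0,0.2],
    [0,0,16,0,0,0,0.2],
    [0,0,16,0,0,0,0.2],
    [0,0,16,0,0,0,-1],
    [0,0,16,0,0,0,-1],
    [0,0,16,0,0,0,-1],
    [0,0,16,0,0,0,-1],
    [0,0,16,0,0,0,-1],
  ],
)

```text
clock: 6.82
tcp_pos: [0.5557, 0.0243, 0.1021]
eef_rot: [0.002, 0.99, 0.143, 0.0]
ft_force: [0.6, -3.8, -1.1]
width: 0.0137
```

```bash
cat >> h.py <<'E'
from scipy.spatial.transform import Rotation as R
def st():
    o=arm.observe();q=o["eef_rot"];m=R.from_quat([q[1],q[2],q[3],q[0]]).as_matrix()
    print("tcp",np.round(o["tcp_pos"],4),"jaw",round(np.degrees(np.arctan2(m[1,1],m[0,1])),1),"F",np.round(o["ft_force"],1),"w",round(float(o["width"]),4),"q",np.round(np.degrees(o["qpos"])),"t",float(o["clock"]))
E
python3 -c "from h import *;st()"
```

```text
tcp [0.5557 0.0243 0.1021] jaw -73.6 F [ 0.6 -3.8 -1.1] w 0.0137 q [ -3.   1. 113.  -0.  66.  71.] t 6.825
```

Request:
send_rows(
  plan=[
    [0,0,0,0,0,-5,-1],
    [0,0,0,0,0,-11,-1],
    [0,0,0,0,0,-18,-1],
    [0,0,0,0,0,-23,-1],
    [0,0,0,0,0,-23.5,-1],
    [0,0,0,0,0,-23.5,-1],
    [0,0,0,0,0,-23.5,0.2],
    [0,0,0,0,0,-23.5,0.2],
    [0,0,50,0,0,-23.5,0.2],
    [0,0,100,0,0,-23.5,0.2],
    [-40,50,100,0,0,-23.5,0.2],
    [-60,100,100,0,0,-23.5,0.2],
  ],
)

```text
clock: 8.32
tcp_pos: [0.4948, 0.1261, 0.2036]
eef_rot: [-0.0, 0.998, -0.063, 0.001]
ft_force: [1.1, 1.0, -0.1]
width: 0.0569
```

```bash
python3 - <<'E'
from h import *
st()
b=save("top","t1");a=save("scene","s2")
c=np.hstack([cv2.resize(b[105:225,250:370],(400,400),interpolation=cv2.INTER_CUBIC),cv2.resize(a[190:310,230:350],(400,400),interpolation=cv2.INTER_CUBIC)])
cv2.imwrite("pics/c4.png",c[:,:,::-1])
E
```

```text
tcp [0.4948 0.1261 0.2036] jaw -97.2 F [ 1.1  1.  -0.1] w 0.0569 q [  8. -10. 113.  -0.  77. 106.] t 8.325
```

View pics/c4.png

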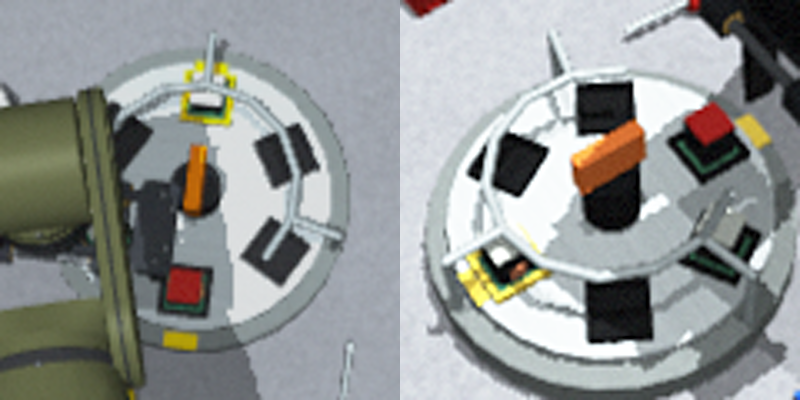

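Request:
send_rows(
  plan=[
    [-15,-50,0,0,0,0,0.2],
    [-27,-89,0,0,0,0,0.2],
    [-27,-89,0,0,0,0,0.2],
    [-27,-89,-50,0,0,0,0.2],
    [-27,-89,-100,0,0,0,0.2],
    [-27,-89,-130,0,0,0,0.2],
    [-27,-89,-142,0,0,0,0.2],
    [-27,-89,-142,0,0,0,0.2],
    [-27,-89,-142,0,0,0,-1],
    [-27,-89,-142,0,0,0,-1],
    [-27,-89,-142,0,0,0,-1],
    [-27,-89,-142,0,0,0,-1],
  ],
)

```text
clock: 9.93
tcp_pos: [0.4689, 0.0366, 0.061]
eef_rot: [0.0, 0.998, -0.062, 0.001]
ft_force: [-0.9, -0.5, 3.0]
width: 0.0275
```

```bash
cat >> h.py <<'E'
def boxes():
    arm.read_camera("top")
    for q in("tray","bin"):
        for r in arm.trace("top",q):
            if r["p"]>.3:
                m=cv2.minAreaRect(np.argwhere(r["region"])[:,::-1].astype(np.float32));print(q,round(r["p"],2),np.round(m[1]),round(m[2]),np.round(m[0]),np.round(at("top",m[0],.015),3))
E
python3 -c "
from h import *
st();boxes()"
```

```text
tcp [0.4689 0.0366 0.061 ] jaw -97.1 F [-0.9 -0.5  3. ] w 0.0275 q [ -2.  -7. 125.  -0.  62.  95.] t 9.925
tray 0.78 [60. 49.] 90 [220. 195.] [0.466 0.292 0.015]
tray 0.6 [92. 90.] 47 [309. 164.] [0.559 0.024 0.015]
bin 0.96 [60. 47.] 90 [422. 199.] [ 0.45  -0.317  0.015]
bin 0.86 [50. 61.] 49 [436. 281.] [ 0.204 -0.354  0.015]
```

Request:
send_rows(
  plan=[
    [0,0,10,0,0,0,-1],
    [0,0,50,0,0,0,-1],
    [0,0,100,0,0,0,-1],
    [-3,-50,100,0,0,0,-1],
    [-7,-110,100,0,0,0,-1],
    [-10,-170,100,0,0,0,-1],
    [-13,-230,100,0,0,0,-1],
    [-16,-290,100,0,0,0,-1],
    [-18,-340,100,0,0,0,-1],
    [-19,-353,100,0,0,0,-1],
    [-19,-353,100,0,0,0,-1],
    [-19,-353,50,0,0,0,-1],
  ],
)

```text
clock: 11.58
tcp_pos: [0.4526, -0.3176, 0.1147]
eef_rot: [0.003, 0.998, -0.062, 0.004]
ft_force: [-0.2, -0.5, -2.5]
width: 0.0277
```

```bash
python3 -c "
from h import *
st();boxes()
a=save('scene','s3')"
```

```text
tcp [ 0.4526 -0.3176  0.1147] jaw -97.1 F [-0.2 -0.5 -2.5] w 0.0277 q [-41.  -0. 113.   0.  67.  56.] t 11.575
tray 0.66 [49. 60.] 2 [222. 195.] [0.468 0.289 0.015]
bin 0.73 [31. 54.] 3 [413. 195.] [ 0.463 -0.292  0.015]
bin 0.65 [45. 62.] 45 [438. 283.] [ 0.197 -0.359  0.015]
```

View pics/s3.png

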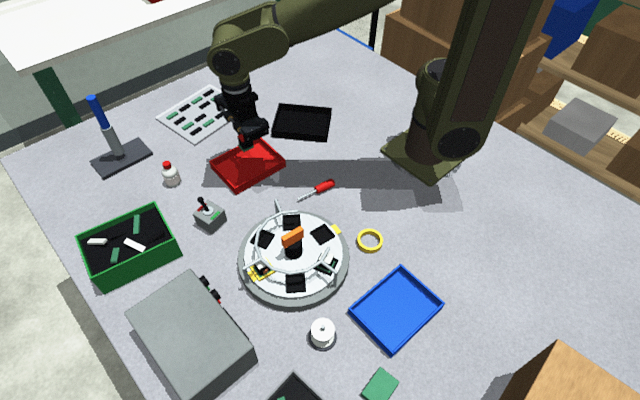

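The red module is held over the red bin at (248,163), and the bin has not moved.

Request:
send_rows(
  plan=[
    [0,0,-40,0,0,0,-1],
    [0,0,-75,0,0,0,-1],
    [0,0,-85,0,0,0,-1],
    [0,0,-85,0,0,0,-1],
    [0,0,-85,0,0,0,0.2],
    [0,0,-85,0,0,0,0.2],
    [0,0,-85,0,0,0,0.2],
    [0,0,-35,0,0,0,0.2],
    [0,0,25,0,0,0,0.2],
    [0,0,85,0,0,0,0.2],
    [15,50,100,0,0,0,0.2],
    [30,105,100,0,0,0,0.2],
  ],
)

```text
clock: 13.28
tcp_pos: [0.4808, -0.2115, 0.2137]
eef_rot: [0.001, 0.998, -0.063, 0.003]
ft_force: [-0.7, 0.6, -0.3]
width: 0.0571
```

```bash
python3 -c "
from h import *
st()"
```

```text
tcp [ 0.4808 -0.2115  0.2137] jaw -97.3 F [-0.7  0.6 -0.3] w 0.0571 q [-30.  -9. 111.   0.  77.  68.] t 13.275
```

Request:
send_rows(
  plan=[
    [18,58,0,0,0,0,0.2],
    [36,116,0,0,0,0,0.2],
    [55,174,0,0,0,0,0.2],
    [75,237,0,0,0,0,0.2],
    [75,237,0,0,0,0,0.2],
    [75,237,-50,0,0,0,0.2],
    [75,237,-95,0,0,0,0.2],
    [75,237,-109,0,0,0,0.2],
    [75,237,-109,0,0,0,-1],
    [75,237,-109,0,0,0,-1],
    [75,237,-109,0,0,0,-1],
    [75,237,-109,0,0,0,-1],
  ],
)

```text
clock: 14.78
tcp_pos: [0.5552, 0.0256, 0.1026]
eef_rot: [-0.0, 0.998, -0.062, 0.001]
ft_force: [0.3, 0.2, 0.3]
width: 0.0226
```

```bash
python3 -c "
from h import *
st()"
```

```text
tcp [0.5552 0.0256 0.1026] jaw -97.1 F [0.3 0.2 0.3] w 0.0226 q [ -3.   1. 113.  -0.  66.  94.] t 14.775
```

Request:
send_rows(
  plan=[
    [0,0,0,0,0,0,-1],
    [0,0,0,0,0,0,-1],
    [0,0,0,0,0,5,-1],
    [0,0,0,0,0,14,-1],
    [0,0,0,0,0,24,-1],
    [0,0,0,0,0,34,-1],
    [0,0,0,0,0,44,-1],
    [0,0,0,0,0,53,-1],
    [0,0,0,0,0,59,-1],
    [0,0,0,0,0,60,-1],
    [0,0,0,0,0,60,-1],
    [0,0,0,0,0,60,-1],
  ],
)

```text
clock: 16.27
tcp_pos: [0.5567, 0.0217, 0.102]
eef_rot: [0.005, 0.895, 0.445, 0.001]
ft_force: [7.3, -14.6, -2.5]
width: 0.0139
```

```bash
python3 -c "
from h import *
st()"
```

```text
tcp [0.5567 0.0217 0.102 ] jaw -37.1 F [  7.3 -14.6  -2.5] w 0.0139 q [ -3.   1. 113.  -0.  66.  34.] t 16.275
```

Request:
send_rows(
  plan=[
    [0,0,0,0,0,60,0.2],
    [0,0,0,0,0,0,0.2],
    [0,0,0,0,0,0,0.2],
  ],
)

```text
clock: 16.65
tcp_pos: [0.5543, 0.0254, 0.1011]
eef_rot: [0.0, 0.895, 0.446, -0.0]
ft_force: [0.2, 0.6, -0.5]
width: 0.0385
```

I made a slip there: the turn in the first row was meant to be 0. I'll lift clear and check where the carousel stands.

Request:
send_rows(
  plan=[
    [0,0,0,0,0,0,0.2],
    [0,0,50,0,0,0,0.2],
    [0,0,100,0,0,0,0.2],
    [-30,-50,100,0,0,-10,0.2],
    [-60,-100,100,0,0,-20,0.2],
    [-60,-150,100,0,0,-30,0.2],
    [-60,-150,100,0,0,-40,0.2],
    [-60,-150,100,0,0,-50,0.2],
    [-60,-150,100,0,0,-60,0.2],
    [-60,-150,100,0,0,-60,0.2],
  ],
)

```text
clock: 17.9
tcp_pos: [0.4943, -0.1243, 0.2012]
eef_rot: [0.0, 0.998, -0.06, -0.0]
ft_force: [-0.4, 0.2, -0.1]
width: 0.057
```

```bash
python3 - <<'E'
from h import *
st();boxes()
b=save("top","t2");a=save("scene","s4")
c=np.hstack([cv2.resize(b[105:225,250:370],(400,400),interpolation=cv2.INTER_CUBIC),cv2.resize(a[190:310,230:350],(400,400),interpolation=cv2.INTER_CUBIC)])
cv2.imwrite("pics/c5.png",c[:,:,::-1])
E
```

```text
tcp [ 0.4943 -0.1243  0.2012] jaw -96.9 F [-0.4  0.2 -0.1] w 0.057 q [-20. -10. 114.  -0.  77.  77.] t 17.9
tray 0.81 [49. 59.] 0 [222. 194.] [0.468 0.289 0.015]
bin 0.9 [49. 62.] 47 [436. 281.] [ 0.205 -0.353  0.015]
bin 0.85 [49. 60.] 0 [422. 199.] [ 0.45  -0.317  0.015]
```

View pics/c5.png

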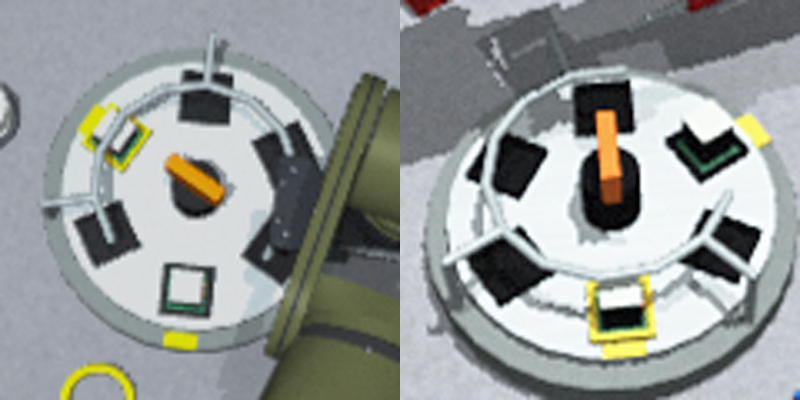

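The white module is at the gap (crop (188,285)), so the carousel held its position. Now to pick it.

Request:
send_rows(
  plan=[
    [-10,58,0,0,0,0,0.2],
    [-18,116,0,0,0,0,0.2],
    [-26,159,0,0,0,0,0.2],
    [-26,159,0,0,0,0,0.2],
    [-26,159,-50,0,0,0,0.2],
    [-26,159,-100,0,0,0,0.2],
    [-26,159,-130,0,0,0,0.2],
    [-26,159,-140,0,0,0,0.2],
    [-26,159,-140,0,0,0,-1],
    [-26,159,-140,0,0,0,-1],
    [-26,159,-140,0,0,0,-1],
    [-26,159,-140,0,0,0,-1],
  ],
)

```text
clock: 19.65
tcp_pos: [0.4694, 0.0346, 0.0627]
eef_rot: [0.0, 0.998, -0.062, 0.001]
ft_force: [-0.7, -0.1, 3.4]
width: 0.0281
```

```bash
python3 -c "
from h import *
st()"
```

```text
tcp [0.4694 0.0346 0.0627] jaw -97.1 F [-0.7 -0.1  3.4] w 0.0281 q [ -2.  -7. 125.  -0.  62.  95.] t 19.65
```

Request:
send_rows(
  plan=[
    [0,0,5,0,0,0,-1],
    [0,0,40,0,0,0,-1],
    [0,0,95,0,0,0,-1],
    [0,0,100,0,0,0,-1],
    [-8,50,100,0,0,0,-1],
    [-16,105,100,0,0,0,-1],
    [-25,160,100,0,0,0,-1],
    [-34,215,100,0,0,0,-1],
    [-41,255,100,0,0,0,-1],
    [-41,255,100,0,0,0,-1],
    [-41,255,60,0,0,0,-1],
    [-41,255,50,0,0,0,-1],
  ],
)

```text
clock: 21.15
tcp_pos: [0.4252, 0.2877, 0.1078]
eef_rot: [0.002, 0.998, -0.062, -0.003]
ft_force: [0.4, -1.1, -1.6]
width: 0.0282
```

```bash
python3 -c "
from h import *
st();boxes()
for i in range(1):
    arm.read_camera('scene')
    for r in arm.trace('scene','tray'):
        if r['p']>.3:
            m=cv2.minAreaRect(np.argwhere(r['region'])[:,::-1].astype(np.float32));print('scene tray',r['p'],m,at('scene',m[0],.015))
    import cv2
    s=cv2.imread('pics/s4.png')
"
```

```text
tcp [0.4252 0.2877 0.1078] jaw -97.2 F [ 0.4 -1.1 -1.6] w 0.0282 q [ 28.  -4. 118.  -0.  67. 125.] t 21.15
tray 0.83 [48. 60.] 3 [222. 193.] [0.471 0.287 0.015]
tray 0.71 [14. 19.] 45 [453. 133.] [ 0.653 -0.419  0.015]
tray 0.54 [22. 22.] 90 [279. 225.] [0.374 0.115 0.015]
bin 0.68 [51. 61.] 47 [436. 280.] [ 0.205 -0.354  0.015]
scene tray 0.98 ((394.50006103515625, 308.0000305175781), (65.76092529296875, 77.07463836669922), 45.0) [0.47205045 0.28701761 0.015     ]
scene tray 0.5 ((292.5, 256.0), (84.0, 97.0), 90.0) [0.55869721 0.01991312 0.015     ]
```

Request:
send_rows(
  plan=[
    [0,0,-40,0,0,0,-1],
    [0,0,-74,0,0,0,-1],
    [0,0,-84,0,0,0,-1],
    [0,0,-84,0,0,0,-1],
    [0,0,-84,0,0,0,0.2],
    [0,0,-84,0,0,0,0.2],
    [0,0,-84,0,0,0,0.2],
    [0,0,-35,0,0,0,0.2],
    [0,0,25,0,0,0,0.2],
    [0,0,85,0,0,0,0.2],
    [30,-55,100,0,0,10,0.2],
    [60,-105,100,0,0,20,0.2],
  ],
)

```text
clock: 22.9
tcp_pos: [0.4854, 0.1909, 0.2145]
eef_rot: [-0.0, 0.994, 0.107, 0.003]
ft_force: [0.9, 0.4, -0.2]
width: 0.0568
```

```bash
python3 -c "
from h import *
st();boxes()"
```

```text
tcp [0.4854 0.1909 0.2145] jaw -77.7 F [ 0.9  0.4 -0.2] w 0.0568 q [ 16.  -9. 111.  -0.  77.  93.] t 22.9
tray 0.69 [23. 59.] 54 [217. 199.] [0.453 0.301 0.015]
tray 0.42 [11. 12.] 90 [422. 198.] [ 0.452 -0.319  0.015]
bin 0.88 [60. 47.] 90 [422. 199.] [ 0.45  -0.317  0.015]
bin 0.76 [51. 61.] 48 [436. 281.] [ 0.203 -0.353  0.015]
```

Request:
send_rows(
  plan=[
    [20,-50,0,0,0,10,0.2],
    [45,-105,0,0,0,20,0.2],
    [70,-166,0,0,0,30,0.2],
    [70,-166,0,0,0,40,0.2],
    [70,-166,0,0,0,41,0.2],
    [70,-166,-50,0,0,41,0.2],
    [70,-166,-95,0,0,41,0.2],
    [70,-166,-109,0,0,41,0.2],
    [70,-166,-109,0,0,41,-1],
    [70,-166,-109,0,0,41,-1],
    [70,-166,-109,0,0,41,-1],
    [70,-166,-109,0,0,41,-1],
  ],
)

```text
clock: 24.55
tcp_pos: [0.5546, 0.0252, 0.1034]
eef_rot: [0.0, 0.896, 0.445, 0.001]
ft_force: [0.0, 0.1, -0.4]
width: 0.0225
```

Request:
send_rows(
  plan=[
    [0,0,0,0,0,0,-1],
    [0,0,0,0,0,0,-1],
    [0,0,0,0,0,0,-1],
  ],
)

```text
clock: 24.92
tcp_pos: [0.5575, 0.0228, 0.1033]
eef_rot: [0.004, 0.896, 0.445, 0.003]
ft_force: [12.4, -7.9, -6.8]
width: 0.0139
```

```bash
python3 -c "
from h import *
st()"
```

```text
tcp [0.5575 0.0228 0.1033] jaw -37.2 F [12.4 -7.9 -6.8] w 0.0139 q [ -3.   1. 113.  -0.  65.  34.] t 24.925
```

Request:
send_rows(
  plan=[
    [3,-2,0,0,0,0,-1],
    [4,-3,0,0,0,5,-1],
    [4,-3,0,0,0,14,-1],
    [4,-3,0,0,0,24,-1],
    [4,-3,0,0,0,34,-1],
    [4,-3,0,0,0,44,-1],
    [4,-3,0,0,0,54,-1],
    [4,-3,0,0,0,60,-1],
    [4,-3,0,0,0,60,-1],
  ],
)

```text
clock: 26.05
tcp_pos: [0.5608, 0.0224, 0.1033]
eef_rot: [0.003, 0.553, 0.833, 0.002]
ft_force: [9.9, 2.3, -3.4]
width: 0.0134
```

Request:
send_rows(
  plan=[
    [0,0,0,0,0,5,-1],
    [0,0,0,0,0,14,-1],
    [0,0,0,0,0,24,-1],
    [0,0,0,0,0,34,-1],
    [0,0,0,0,0,44,-1],
    [0,0,0,0,0,54,-1],
    [0,0,0,0,0,60,-1],
    [0,0,0,0,0,60,-1],
    [0,0,0,0,0,60,-1],
  ],
)

```text
clock: 27.18
tcp_pos: [0.5626, 0.0251, 0.1033]
eef_rot: [0.006, 0.062, 0.998, 0.003]
ft_force: [15.9, 12.0, -7.7]
width: 0.0138
```

```bash
python3 -c "
from h import *
st()"
```

```text
tcp [0.5626 0.0251 0.1033] jaw 82.8 F [15.9 12.  -7.7] w 0.0138 q [ -3.   2. 112.   0.  65. -86.] t 27.175
```

Request:
send_rows(
  plan=[
    [0,0,0,0,0,0,0.2],
    [0,0,0,0,0,0,0.2],
    [0,0,0,0,0,0,0.2],
    [0,0,50,0,0,0,0.2],
    [0,0,100,0,0,0,0.2],
    [-20,-55,100,0,0,0,0.2],
    [-40,-110,100,0,0,0,0.2],
    [-60,-150,100,0,0,0,0.2],
    [-60,-150,100,0,0,0,0.2],
  ],
)

```text
clock: 28.3
tcp_pos: [0.4967, -0.13, 0.2021]
eef_rot: [-0.0, 0.065, 0.998, -0.0]
ft_force: [-0.2, -0.3, -0.4]
width: 0.0577
```

```bash
python3 - <<'E'
from h import *
st();boxes()
b=save("top","t3");a=save("scene","s5")
c=np.hstack([cv2.resize(b[105:225,250:370],(400,400),interpolation=cv2.INTER_CUBIC),cv2.resize(a[190:310,230:350],(400,400),interpolation=cv2.INTER_CUBIC)])
cv2.imwrite("pics/c6.png",c[:,:,::-1])
E
```

```text
tcp [ 0.4967 -0.13    0.2021] jaw 82.6 F [-0.2 -0.3 -0.4] w 0.0577 q [ -21.  -10.  113.   -0.   77. -103.] t 28.3
tray 0.62 [59. 49.] 90 [222. 194.] [0.468 0.289 0.015]
tray 0.31 [11. 13.] 90 [422. 198.] [ 0.452 -0.317  0.015]
bin 0.68 [60. 47.] 90 [422. 199.] [ 0.45  -0.317  0.015]
```

View pics/c6.png

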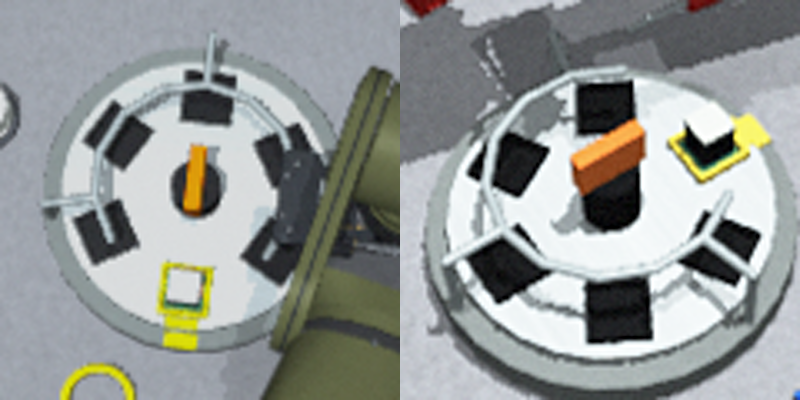

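The home pocket's stripe lines up with the tab and its white module stands in the gap. The other five pockets are empty.

Request:
send_rows(
  plan=[
    [-10,58,0,0,0,0,0.2],
    [-18,116,0,0,0,0,0.2],
    [-28,165,0,0,0,0,0.2],
    [-28,165,0,0,0,0,0.2],
    [-28,165,-50,0,0,0,0.2],
    [-28,165,-100,0,0,0,0.2],
    [-28,165,-130,0,0,0,0.2],
    [-28,165,-141,0,0,0,0.2],
    [-28,165,-141,0,0,0,-1],
    [-28,165,-141,0,0,0,-1],
    [-28,165,-141,0,0,0,-1],
    [-28,165,-141,0,0,0,-1],
  ],
)

```text
clock: 30.05
tcp_pos: [0.4709, 0.0371, 0.0626]
eef_rot: [0.001, 0.062, 0.998, -0.0]
ft_force: [-0.3, -0.6, 3.7]
width: 0.028
```

```bash
python3 -c "
from h import *
st()"
```

```text
tcp [0.4709 0.0371 0.0626] jaw 82.9 F [-0.3 -0.6  3.7] w 0.028 q [ -2.  -7. 125.  -0.  62. -85.] t 30.05
```

Request:
send_rows(
  plan=[
    [0,0,5,0,0,0,-1],
    [0,0,40,0,0,0,-1],
    [0,0,95,0,0,0,-1],
    [0,0,100,0,0,0,-1],
    [8,50,100,0,0,0,-1],
    [16,105,100,0,0,0,-1],
    [25,160,100,0,0,0,-1],
    [34,215,100,0,0,0,-1],
    [42,253,100,0,0,0,-1],
    [42,253,100,0,0,0,-1],
    [42,253,60,0,0,0,-1],
    [42,253,50,0,0,0,-1],
  ],
)

```text
clock: 31.55
tcp_pos: [0.5093, 0.2883, 0.1074]
eef_rot: [-0.003, 0.063, 0.998, -0.002]
ft_force: [-0.1, 0.7, -1.0]
width: 0.0279
```

```bash
python3 -c "
from h import *
st();boxes()
arm.read_camera('scene')
for r in arm.trace('scene','tray'):
    if r['p']>.6:
        m=cv2.minAreaRect(np.argwhere(r['region'])[:,::-1].astype(np.float32));print('scene tray',r['p'],m,at('scene',m[0],.015))
"
```

```text
tcp [0.5093 0.2883 0.1074] jaw 82.8 F [-0.1  0.7 -1. ] w 0.0279 q [ 24.   5. 108.  -0.  67. -59.] t 31.55
tray 0.66 [15. 57.] 1 [238. 195.] [0.465 0.24  0.015]
bin 0.95 [61. 48.] 90 [421. 198.] [ 0.452 -0.316  0.015]
bin 0.82 [50. 62.] 48 [436. 281.] [ 0.204 -0.353  0.015]
scene tray 0.94 ((390.6734619140625, 312.2352294921875), (64.19869995117188, 64.95995330810547), 46.46879959106445) [0.4865877  0.28802773 0.015     ]
```

Request:
send_rows(
  plan=[
    [0,0,-40,0,0,0,-1],
    [0,0,-74,0,0,0,-1],
    [0,0,-84,0,0,0,-1],
    [0,0,-84,0,0,0,-1],
    [0,0,-84,0,0,0,0.2],
    [0,0,-84,0,0,0,0.2],
    [0,0,-84,0,0,0,0.2],
    [0,0,-35,0,0,0,0.2],
    [0,0,25,0,0,0,0.2],
    [0,0,85,0,0,0,0.2],
    [-30,-55,100,0,0,0,0.2],
    [-60,-105,100,0,0,0,0.2],
  ],
)

```text
clock: 33.3
tcp_pos: [0.4525, 0.1847, 0.2142]
eef_rot: [0.003, 0.061, 0.998, 0.001]
ft_force: [-0.1, -0.6, -0.1]
width: 0.0572
```

Request:
send_rows(
  plan=[
    [0,-60,0,0,0,0,-1],
    [0,-120,0,0,0,0,-1],
    [0,-180,0,0,0,0,-1],
    [0,-240,0,0,0,0,-1],
    [20,-300,0,0,0,10,-1],
    [40,-350,0,0,0,20,-1],
    [60,-400,0,0,0,20,-1],
    [60,-400,0,0,0,20,-1],
    [60,-400,0,0,0,20,-1],
  ],
)

```text
clock: 34.42
tcp_pos: [0.5116, -0.2144, 0.211]
eef_rot: [-0.0, -0.112, 0.994, 0.0]
ft_force: [-0.1, 0.5, 0.6]
width: 0.0007
```

```bash
python3 - <<'E'
from h import *
st();boxes()
b=save("top","t4");a=save("scene","s6")
E
```

```text
tcp [ 0.5116 -0.2144  0.211 ] jaw 102.8 F [-0.1  0.5  0.6] w 0.0007 q [ -28.   -5.  107.    0.   77. -131.] t 34.425
tray 0.67 [60. 49.] 90 [220. 195.] [0.466 0.292 0.015]
bin 0.67 [58. 41.] 90 [424. 201.] [ 0.444 -0.326  0.015]
bin 0.56 [50. 61.] 48 [436. 281.] [ 0.204 -0.353  0.015]
```

View pics/t4.png

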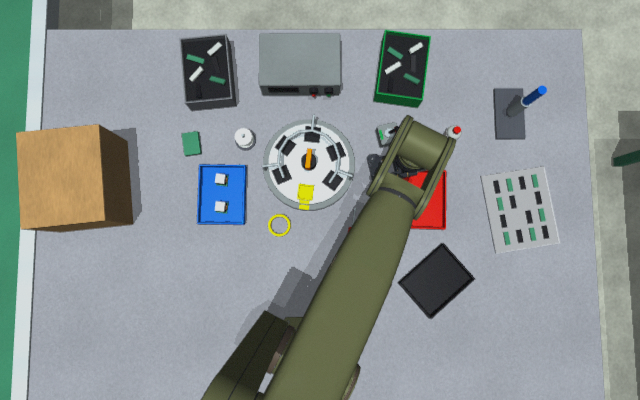

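View pics/s6.png

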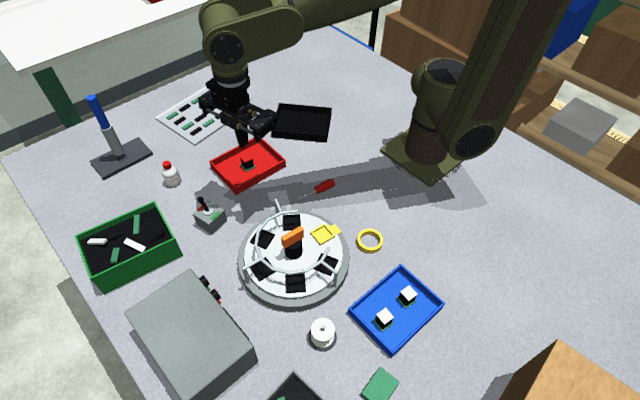

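Both white modules stand in the tray at (384,317) and (408,295), and the red one stands in the bin at (247,162). The carousel is at home, so I can switch on.

Request:
send_rows(
  plan=[
    [55,-20,0,0,0,0,-1],
    [110,-42,0,0,0,0,-1],
    [148,-56,0,0,0,0,-1],
    [148,-56,0,0,0,0,-1],
    [148,-56,-55,0,0,0,-1],
    [148,-56,-110,0,0,0,-1],
    [148,-56,-128,0,0,0,-1],
    [148,-56,-128,0,0,0,-1],
    [145,-44,-128,0,0,0,-1],
    [142,-32,-128,0,0,0,-1],
  ],
)

```text
clock: 35.92
tcp_pos: [0.6553, -0.2467, 0.0864]
eef_rot: [0.002, -0.112, 0.994, -0.001]
ft_force: [1.3, -7.4, 6.4]
width: 0.0003
```

Request:
send_rows(
  plan=[
    [-2,11,0,0,0,0,-1],
    [-5,22,0,0,0,0,-1],
    [-5,22,0,0,0,0,-1],
    [0,0,0,0,0,0,-1],
    [4,-15,10,0,0,0,-1],
    [4,-15,70,0,0,0,-1],
    [4,-15,130,0,0,0,-1],
    [-50,-30,130,0,0,0,-1],
    [-105,-50,130,0,0,0,-1],
    [-160,-70,130,0,0,0,-1],
    [-220,-90,130,0,0,0,-1],
    [-220,-90,130,0,0,0,-1],
  ],
)

```text
clock: 37.42
tcp_pos: [0.4309, -0.3391, 0.2138]
eef_rot: [-0.0, -0.109, 0.994, -0.0]
ft_force: [0.4, -0.3, -0.1]
width: 0.0003
```

```bash
python3 - <<'E'
from h import *
st();boxes()
a=save("scene","s7")
b=cv2.resize(a[120:310,150:450],(800,507),interpolation=cv2.INTER_CUBIC)
cv2.imwrite("pics/c7.png",b[:,:,::-1])
E
```

```text
tcp [ 0.4309 -0.3391  0.2138] jaw 102.5 F [ 0.4 -0.3 -0.1] w 0.0003 q [ -44.   -5.  108.   -0.   77. -146.] t 37.425
tray 0.94 [59. 49.] 90 [222. 194.] [0.468 0.289 0.015]
bin 0.79 [27. 62.] 45 [444. 290.] [ 0.177 -0.377  0.015]
bin 0.56 [46. 60.] 4 [420. 199.] [ 0.45  -0.314  0.015]
bin 0.52 [92. 91.] 56 [308. 165.] [0.557 0.027 0.015]
```

View pics/c7.png

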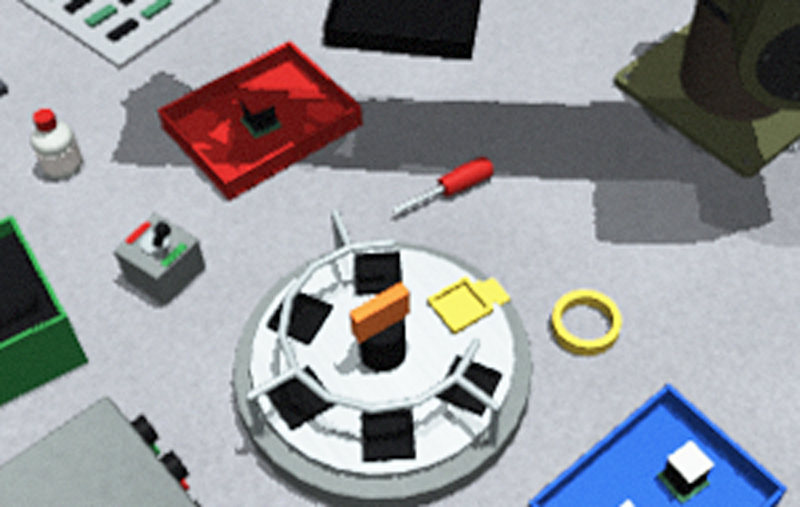

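```bash
python3 -c "
from h import *
print(arm.finish_job())"
```

```text
the job is handed in; nothing more can be done
None
```

I switched the station off, unloaded three modules, turned the carousel home and switched the station on again, then handed the job in at about 37 s of the 210 s allowed. The two white-capped modules are in the blue tray and the one red-capped module is in the red bin.

**Last checks:**
- **Lever:** it leans to the green side, as it did at the start.
- **Carousel:** the yellow home pocket and stripe line up with the gap tab, and all six pockets are empty.
- **Modules:** all three stand upright on their floors.
- **Bystanders:** the last full views (top and scene, before switching on) show them where they were.
- **Robot:** the arm is clear of everything, with no force on the tool.

**Flaws on the way:**
- On the first grasp of the knob I went too low and closed on the hub. I raised the gripper and gripped again.
- One release call began with a wrong turn value. A picture showed the carousel still lined up.
- The knob grasps were a few millimetres off the axis, giving up to about 20 N of side force, well under the limits.
- The networks sometimes reported the bin or tray wrongly when the arm was in front of it. Clear views showed neither had moved.

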